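Pin the sliding stop of the strap jig

ROBOT

A 6-joint arm with a two-finger parallel gripper is mounted at the origin on the work surface. World frame = base frame: x ahead of the robot, y to its left, z up, the work surface at z = 0. Lengths are in m, angles in rad, forces in N, time in s.
With the tool pointing down it reaches from about 0.325 to 0.9 m from the base axis. Payload 6.1 kg.
Tool frame: the origin (TCP) lies midway between the tips of the shut fingers; the grasp point (between the pads) lies 19 mm behind it; z points along the fingers, y is the line along which they close (so a half turn about z gives the same grasp; the last joint's range is limited). The gripper opens to 87 mm and grips with 3 to 60 N. Pads are 19 mm wide; open, the fingers measure 117 mm over their backs; the gripper's body (75 mm by 190 mm) begins 51 mm behind the grasp point.
Start: joints at [-1.422, 0.22, 1.526, -0, 1.395, -0.126], TCP at [0.17, -0.602, 0.223] pointing down, gripper open.
Joint ranges: [-2.98, 2.98], [-0.91, 2.08], [0.09, 2.57], [-1.24, 4.39], [0.2, 2.65], [-2.68, 2.68]. Speed limits (rad/s): [2.57, 2.57, 3.01, 3.14, 3.14, 3.14].

INTERFACE

Orientations are given as a rotation vector (axis times angle).
In Python, from cell import observe, get_image, sign_off gives the robot as it stands.
- The arm moves only by the tool drive_tool, never from a script. Its argument "series" is a list of rows, each a list of 7 numbers: the turn, a rotation vector about the tool's x, y, z normalised to -1 to 1, where 1 is pi rad, then the shift along the tool's x, y, z normalised to -1 to 1, where 1 is 500 mm, then the opening, from -1 (shut) to 1 (fully open). A call has 1 to 20 rows; each row is the pose to reach, as a shift and turn from the pose commanded when the call began, along the tool's axes at that moment, turning the shorter way round; what a row does not reach only later rows make up. A row lasts 1/12 s, in which the tool goes at most 41.7 mm and 7.16 degrees, less where a joint would pass 70% of its speed; a pose out of reach is approached as far as the arm can. A call with a number of a shift or a turn outside -1 to 1 is refused whole. A call with a gripper value outside its range is refused whole. The fingers move at their own pace and stop on an object; "newtons" is the grip in N (left out, the last holds). Time passes only in rows, so rows that repeat a pose let the fingers close. It gives the time, the measured TCP pose, the force, the opening and the grip force at its end, in the units of the state.
- observe(): the state, without advancing time (a new reading comes with each control period).
- get_image(name): name is "scene" or "top"; returns a dict with "image" (480x640x3 uint8, blue, green, red), "depth" (480x640 float32, m along the optical axis (not along the pixel's ray), 0 where there is no reading), "vertical_fov" (degrees; the focal length in pixels is half the picture's height over the tangent of half this angle, whatever the lens; pixels are square), "cx", "cy" (the principal point, pixels), "k1" (the pictures are not rectified: a ray, as slopes to the right and down, at radius r is drawn at 1 + k1 r^2 times it, then the intrinsics apply), "view" (4x4, takes a point from world to camera coordinates). Camera axes: x right, y up, looking along -z (the intrinsics and any distortion apply to the point x, -y, -z); pixel columns grow to the right and rows downward; lengths in m; the calibration is good to about 2 mm. A picture is of the moment at which its call begins.
- sign_off(): hands the job in; it is judged then, once.
The state is a dict: "t": time; "q": joint angles; "dq": joint speeds; "tau": joint torques, N m; "tool_pos": TCP position; "tcp_rot": TCP orientation; "contact_force": force on the tool from outside, world axes, zero at the start; "moment": the same for the moment, N m; "finger_gap": opening from 0.0 (shut) to 1.0 (fully open); "grip_force": force on a finger pad.
Only numpy, scipy, OpenCV 4.12 (cv2) and the standard library are available. Lean on these libraries where they do the work, as an engineer would, in place of code of your own. Each camera call takes 0.05 s, during which the arm holds its last target. There are 200 camera calls.

TASK

Take the steel locating pin out of its wooden rest, put its tip down through the hole in the sliding stop of the strap jig, and push the stop along with the pin, feeling gently for the hidden hole in the bar underneath until the tip drops in. Press the pin fully home so its head sits flush on the stop, let go of it, and leave the bottle, the jar and the hammer where they are. Do not force the pin while you feel for the hole: hard pushing, down or sideways, marks the bar.

Things in the scene. Friction and masses are not known exactly. Their poses are not given: they have to be found in the camera images.
- pin_head (a point): Centre of the head of the loose steel locating pin (0.15 kg): a cylinder 22 mm across, 48 mm tall, with three dark grooves, to be gripped here. The point lies 56 mm above the tip and 24 mm above the head's flat underside; z up along the pin. It starts upright in the wooden rest, head resting on the block.
- pin_tip (a point): The lower end of the pin, on its axis. The shaft below the head is 10 mm across and 32 mm long, its tip tapered to 7 mm over the last 2.5 mm.
- rest: Fixed pale wooden block, 80 x 80 mm and 45 mm high, with a 13 mm hole in the middle in which the pin stands, its shaft 32 mm deep. Origin: centre of the underside; z up.
- rail: Fixed strap jig: a dark steel rail 90 mm wide (x), 370 mm long (y), flat on the table. Origin: centre of its underside; z up; the stop is pushed along its +y. End blocks reach 44 mm high. Pushing the pin against the jig with more than 40 N, down or sideways, before it is home counts as forcing it.
- stop_hole (a point): Centre of the upper mouth of the round hole in the sliding stop, 42 mm above the table. The stop is an aluminium plate 12 mm thick, 70 wide, 130 long, lying on the rail; the hole goes through, 12 mm across with a 2 mm chamfer, 28 mm from its -y end. A fence 26 mm high stands at its +y end. Axes as the rail's. With the tip on the bar the head is 18 mm above the stop.
- stop (a joint): Position of the sliding stop along the rail's y in m: 0 and 0.08 at its end stops; the stop's hole is at rail y = value - 70 mm. Starts at 0 to 0.014; the hidden hole is reached between 0.028 and 0.070, so always towards +y. Slides with about 3 N of friction, stays where left. Pin fully home: tip 20 mm below the bar's top.
- bottle_mid (a point): Bystander: middle of a blue bottle with a black cap, 44 mm across, 120 mm high, standing beyond the jig.
- jar_mid (a point): Bystander: middle of an amber jar with a white cap, 60 mm across, 60 mm high, standing beyond the rest.
- mallet: Bystander: a hammer lying on the table beyond the jig. Origin on the underside, along its handle.
- rail_ref (a point): Point on the rail's centre line (rail x = y = 0), 30 mm above its underside, level with the flat top of the steel index bar in its channel; axes as the rail's. The bar has one round hole, 12 mm across, 22 mm deep, on that line at a y between -42 and 0 mm, different each time, hidden under the stop so it can only be felt.

How it is judged:
On the way:
1. the pin's tip is inside the hole of the sliding stop (horizontal distance between pin_tip and stop_hole below 0.004 m and z of pin_tip in the frame of stop_hole below -0.005 m), for 0.05 s.
At the end, for the whole second after the job is handed in: The pin stands fully home in the hidden hole: tip below 12.5 mm above the rail's underside (head within 2.5 mm of flush on the stop), tip within 4 mm of the stop hole's axis, pin within 0.12 rad of upright and at rest, the stop more than 20 mm from its end stop (z of pin_tip in the frame of rail below 0.0125 m and horizontal distance between pin_tip and stop_hole below 0.004 m and angle between pin_head's own z axis and vertical below 0.12 rad and value of joint stop above 0.02 m and linear speed of pin below 0.02 m/s); the robot touches nothing.
It fails at once if while it is not yet home, the pin is pushed against the jig with more than 40 N (contact force between pin and rail above 40 N and z of pin_tip in the frame of rail above 0.014 m).
It fails at once if the bottle is moved by more than 25 mm (distance of bottle_mid from where it was at the start of the episode above 0.025 m).
It fails at once if the jar is moved by more than 25 mm (distance of jar_mid from where it was at the start of the episode above 0.025 m).
It fails at once if the hammer is moved by more than 25 mm (distance of mallet from where it was at the start of the episode above 0.025 m).
It also fails if it takes over 64 s, if anything falls off the work surface, if the arm or the gripper's body presses on something with over 40 N, if the wrist force passes 120 N, or if a joint passes its speed limit or range.

## Working session

There is one attempt and no reset: what is moved stays moved. The work goes in short steps, Python scripts to look and compute and a tool call to move; the robot and the scene stay as the last step left them, time stands still between calls to the robot, and variables do not carry over. Pictures are saved under pics/ and viewed, at most 10 in all, crops included, and the job is handed in when it is done.

Besides the shell and the picture viewer there is one more tool, called after "Request:" by a JSON object that holds its "api" and its "payload", one argument or row to a line. drive_tool: Moves the arm, as the interface text tells. Its arguments: {"type":"object","properties":{"series":{"type":"array"},"newtons":{"type":"number"}},"required":["series"]}

```bash
mkdir -p pics; ls
cat > h.py <<'E'
import numpy as np, cv2
from cell import observe, get_image, sign_off
def K(d):
    f=d["image"].shape[0]/2/np.tan(np.radians(d["vertical_fov"])/2)
    return f,d["cx"],d["cy"],d["k1"]
def ray(d,u,v):
    f,cx,cy,k1=K(d)
    a=np.array([(u-cx)/f,(v-cy)/f]); s=a.copy()
    for _ in range(20): s=a/(1+k1*(s@s))
    V=np.array(d["view"]); R=V[:3,:3]; o=-R.T@V[:3,3]
    return o, R.T@np.array([s[0],-s[1],-1.0])
def on_z(d,u,v,z):
    o,r=ray(d,u,v); return o+r*(z-o[2])/r[2]
def at_depth(d,u,v):
    o,r=ray(d,u,v); return o+r*d["depth"][int(round(v)),int(round(u))]
def px(d,p):
    f,cx,cy,k1=K(d); V=np.array(d["view"]); c=V[:3,:3]@p+V[:3,3]
    s=np.array([c[0],-c[1]])/-c[2]; s=s*(1+k1*(s@s)); return s*f+[cx,cy]
E
python3 - <<'E'
from h import *
import pickle
for n in ("scene","top"):
    d=get_image(n); cv2.imwrite(f"pics/{n}0.png",d["image"]); pickle.dump(d,open(n+"0.pkl","wb"))
    print(n,d["vertical_fov"],d["k1"],d["cx"],d["cy"],np.round(d["view"],3).tolist(),(d["depth"]>0).mean())
print(observe())
E
```

```text
pics
scene 49.776680567208146 -0.10649247656073495 322.3111104145478 237.06207982051757 [[-0.786, 0.618, 0.002, 0.502], [-0.498, -0.635, 0.591, 0.293], [0.367, 0.464, 0.806, -1.18], [0.0, 0.0, 0.0, 1.0]] 0.9961360677083333
top 43.808772758662215 -0.06980949316937188 322.2295893618251 232.1286460561337 [[-0.017, -1.0, 0.01, 0.038], [0.986, -0.015, 0.165, -0.647], [-0.165, 0.013, 0.986, -0.897], [0.0, 0.0, 0.0, 1.0]] 0.9960286458333333
{'t': 0.1, 'q': array([-1.42208084e+00,  2.21126493e-01,  1.52751360e+00, -2.73035102e-05,
        1.39471384e+00, -1.26111836e-01]), 'dq': array([ 0.00042494, -0.00162471, -0.00347161, -0.00094514, -0.00119319,
        0.00103466]), 'tau': array([-7.44488460e-06, -4.95947456e+01, -3.88519228e+01,  7.01327459e-02,
        5.15625416e-02, -4.82000530e-05]), 'tool_pos': array([ 0.16950796, -0.60098148,  0.22155058]), 'tcp_rot': array([-3.11023342e+00, -4.30106709e-01,  7.34416469e-05]), 'contact_force': array([ 0.50374036, -0.40514733, -0.88111617]), 'moment': array([-0.01313116, -0.01140265,  0.03228321]), 'grip_force': 0.0, 'finger_gap': 1.0002228007388474}
```

View pics/scene0.png

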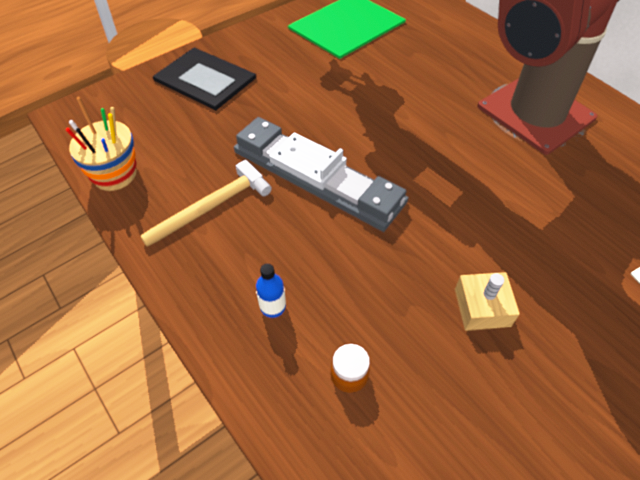

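View pics/top0.png

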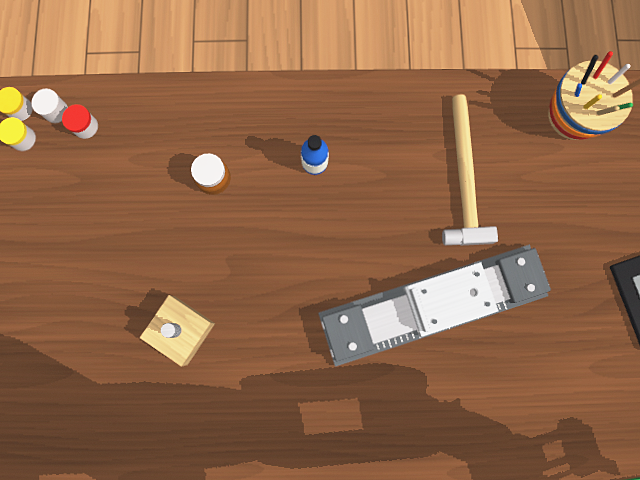

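The scene view shows the pin at about (493,287) in the rest and the jig at about (320,175). In the top view, the pin head is at about (170,330), the stop hole at (474,292) and the fence at (413,312), so +y of the rail points left in the image. The end-block bolts are at (521,262), (531,287), (344,319) and (353,346).

Run:
```python
from h import *
import pickle
d=pickle.load(open("top0.pkl","rb")); s=pickle.load(open("scene0.pkl","rb"))
im=d["image"]; g=cv2.cvtColor(im,cv2.COLOR_BGR2GRAY); hsv=cv2.cvtColor(im,cv2.COLOR_BGR2HSV)
# height map
def hmap(d):
    H=np.zeros((480,640,3))
    f,cx,cy,k1=K(d)
    uu,vv=np.meshgrid(np.arange(640.),np.arange(480.))
    Km=np.array([[f,0,cx],[0,f,cy],[0,0,1]])
    n=cv2.undistortPoints(np.stack([uu,vv],-1).reshape(-1,1,2),Km,np.array([k1,0,0,0.])).reshape(480,640,2)
    V=np.array(d["view"]);R=V[:3,:3];o=-R.T@V[:3,3]
    c=np.stack([n[...,0],-n[...,1],-np.ones((480,640))],-1)*d["depth"][...,None]
    return c@R+o
P=hmap(d)
# pin head: z in .08-.1 near
m=np.zeros((480,640),bool); m[300:360,130:220]=1
hp=m&(P[...,2]>.086)&(P[...,2]<.1)
print("head top",hp.sum(),np.median(P[hp],0),P[hp].mean(0))
rp=m&(P[...,2]>.040)&(P[...,2]<.05)
m[300:375,130:220]=1; rp=m&(P[...,2]>.040)&(P[...,2]<.05)
print("rest",cv2.minAreaRect(P[rp][:,:2].astype(np.float32)))
m[:]=0; m[235:375,310:560]=1
e=m&(P[...,2]>.02)&(P[...,2]<.08)
print("rail >20mm",cv2.minAreaRect(P[e][:,:2].astype(np.float32)))
b=m&(P[...,2]>.0425)&(P[...,2]<.048)
# hole: dark blob in stop
x0,y0=460,278
c=g[y0:y0+28,x0:x0+28]; mm=(c<np.median(c)-40).astype(np.uint8)
n,l,st,ce=cv2.connectedComponentsWithStats(mm)
for i in range(1,n):
    u,v=ce[i]+[x0,y0]; print("hole",st[i,4],u,v,on_z(d,u,v,.042))
for q in [(521,262),(531,287),(344,319),(353,346)]: print(q,on_z(d,*q,.046),at_depth(d,*q))
for q in [(474,292),(440,300),(413,312),(390,320)]: print(q,at_depth(d,*q))
cv2.imwrite("pics/c0.png",cv2.resize(im[230:380,310:560],None,fx=3.2,fy=3.2,interpolation=cv2.INTER_CUBIC))
# scene pin head
Q=hmap(s); m[:]=0; m[265:305,475:515]=1
hp=m&(Q[...,2]>.089)&(Q[...,2]<.1); print("scene head",hp.sum(),Q[hp].mean(0))
```

```text
head top 185 [0.49656727 0.26001325 0.09346883] [0.49662505 0.26022274 0.09337458]
rest ((0.49658262729644775, 0.26171785593032837), (0.08166864514350891, 0.081071637570858), 56.33820343017578)
rail >20mm ((0.5595927834510803, -0.1449424922466278), (0.1469128429889679, 0.3677814304828644), 16.35849380493164)
hole 55 473.43636363636364 291.90909090909093 [ 0.54884274 -0.21262185  0.042     ]
hole 16 485.5 303.5 [ 0.53000074 -0.23107051  0.042     ]
(521, 262) [ 0.59503766 -0.29187469  0.046     ] [ 0.59438582 -0.28980215  0.05190684]
(531, 287) [ 0.55449945 -0.30541499  0.046     ] [ 0.55437929 -0.30476449  0.04778123]
(344, 319) [ 0.50993555 -0.00442134  0.046     ] [ 0.50989199 -0.00432113  0.04814466]
(353, 346) [ 0.46784117 -0.01754066  0.046     ] [ 0.46794805 -0.01727337  0.05041055]
(474, 292) [ 0.54940739 -0.21670682  0.03007561]
(440, 300) [ 0.53692517 -0.1575962   0.04466416]
(413, 312) [ 0.51894198 -0.11414546  0.04246706]
(390, 320) [ 0.50725846 -0.07833991  0.03320432]
scene head 131 [0.49764793 0.26307029 0.09300305]
```

View pics/c0.png

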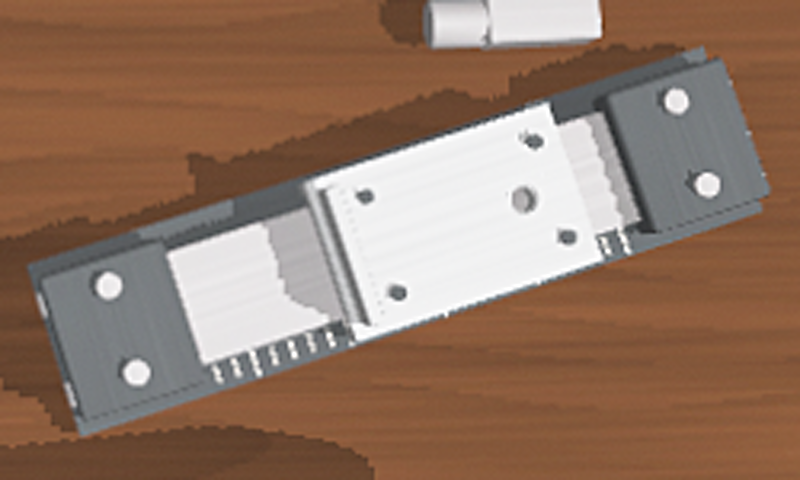

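The measurements agree with each other. The rail centre is at about (0.532,-0.155), its +y axis is turned 16.6°, and the stop hole is at about (0.549,-0.213), so the stop value is about 0.010. The pin is at about (0.497,0.261). The tool's y axis is already nearly along the rail, so I'll go to the pin.

Request:
{"api": "drive_tool", "payload": {
  "series": [
    [0,0,-0.005,0.54,-0.74,0,1],
    [0,0,-0.005,0.54,-0.74,0,1],
    [0,0,-0.005,0.54,-0.74,0,1],
    [0,0,-0.005,0.54,-0.74,0,1],
    [0,0,-0.005,0.54,-0.74,0,1],
    [0,0,-0.005,0.54,-0.74,0,1],
    [0,0,-0.005,0.54,-0.74,0,1],
    [0,0,-0.005,0.54,-0.74,0,1],
    [0,0,-0.005,0.54,-0.74,0,1],
    [0,0,-0.005,0.54,-0.74,0,1],
    [0,0,-0.005,0.54,-0.74,0,1],
    [0,0,-0.005,0.54,-0.74,0,1],
    [0,0,-0.005,0.54,-0.74,0,1]
  ],
  "newtons": 30
}}

```text
t: 1.18
tool_pos: [0.3297, -0.1701, 0.2224]
tcp_rot: [3.107, 0.464, 0.0]
contact_force: [-0.9, -0.6, -0.0]
finger_gap: 0.995
grip_force: 0.0
```

```bash
cat >> h.py <<'E'
from scipy.spatial.transform import Rotation as Ro
RC=np.array([.5318,-.1548]); RY=np.array([-.286,.958]); RX=np.array([.958,.286])
def go(t,o=None):
    o=o or observe(); R=Ro.from_rotvec(o["tcp_rot"]).as_matrix()
    print("tcp",o["tool_pos"].round(4),"F",o["contact_force"].round(1),"t",round(o["t"],2),"gap",round(o["finger_gap"],3),"tooly",R[:,1].round(4),"toolz",R[:,2].round(4))
    if t is not None: print("shift/0.5:",(R.T@(np.array(t)-o["tool_pos"])/.5).round(4))
E
python3 -c "
from h import *
go([.497,.2613,.13])"
```

```text
tcp [ 0.3297 -0.1701  0.2224] F [-0.9 -0.6 -0. ] t 1.18 gap 0.995 tooly [ 2.923e-01 -9.563e-01  3.000e-04] toolz [ 2.e-04 -3.e-04 -1.e+00]
shift/0.5: [ 0.5723 -0.7274  0.1846]
```

Request:
{"api": "drive_tool", "payload": {
  "series": [
    [0,0,0,0.572,-0.727,0.1,1],
    [0,0,0,0.572,-0.727,0.1,1],
    [0,0,0,0.572,-0.727,0.1,1],
    [0,0,0,0.572,-0.727,0.1,1],
    [0,0,0,0.572,-0.727,0.1,1],
    [0,0,0,0.572,-0.727,0.1,1],
    [0,0,0,0.572,-0.727,0.184,1],
    [0,0,0,0.572,-0.727,0.184,1],
    [0,0,0,0.572,-0.727,0.184,1],
    [0,0,0,0.572,-0.727,0.184,1],
    [0,0,0,0.572,-0.727,0.184,1],
    [0,0,0,0.572,-0.727,0.184,1],
    [0,0,0,0.572,-0.727,0.184,1],
    [0,0,0,0.572,-0.727,0.184,1],
    [0,0,0,0.572,-0.727,0.184,1]
  ]
}}

```text
t: 2.43
tool_pos: [0.4994, 0.256, 0.1303]
tcp_rot: [3.108, 0.452, -0.001]
contact_force: [-0.0, -0.1, -0.1]
finger_gap: 1.002
grip_force: 0.0
```

```bash
python3 -c "
from h import *
go([.497,.2613,.052])
d=get_image('scene'); u,v=px(d,np.array([.497,.2613,.08])).astype(int); print(u,v)
e=get_image('top'); a,b=px(e,np.array([.497,.2613,.08])).astype(int); print(a,b)
c=lambda i,u,v: cv2.resize(i['image'][max(v-60,0):v+60,max(u-60,0):u+60],(390,390))
cv2.imwrite('pics/p1.png',np.hstack([c(d,u,v),c(e,a,b)]))"
```

```text
tcp [0.4994 0.256  0.1303] F [-0.  -0.1 -0.1] t 2.43 gap 1.002 tooly [ 2.846e-01 -9.586e-01  7.000e-04] toolz [-7.e-04 -9.e-04 -1.e+00]
shift/0.5: [-0.0015 -0.0116  0.1566]
493 282
169 329
```

View pics/p1.png

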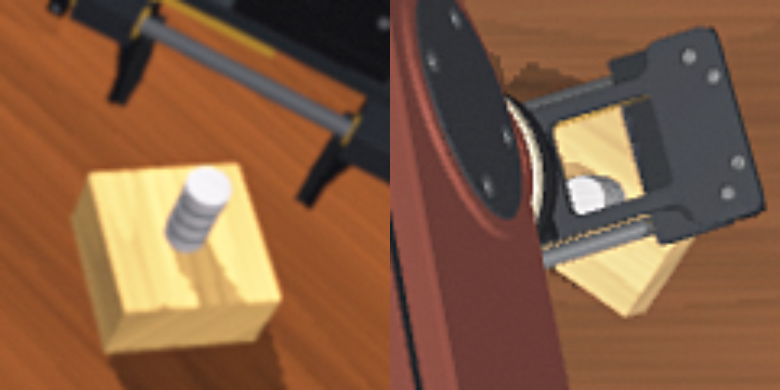

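The fingers sit on either side of the pin head, so I'll correct the position, descend and close.

Request:
{"api": "drive_tool", "payload": {
  "series": [
    [0,0,0,-0.0015,-0.0116,0.05,1],
    [0,0,0,-0.0015,-0.0116,0.1,1],
    [0,0,0,-0.0015,-0.0116,0.14,1],
    [0,0,0,-0.0015,-0.0116,0.1566,1],
    [0,0,0,-0.0015,-0.0116,0.1566,1],
    [0,0,0,-0.0015,-0.0116,0.1566,1]
  ]
}}

```text
t: 3.03
tool_pos: [0.497, 0.2628, 0.053]
tcp_rot: [-3.109, -0.453, -0.001]
contact_force: [0.2, -0.0, 1.0]
finger_gap: 0.999
grip_force: 0.0
```

Request:
{"api": "drive_tool", "payload": {
  "series": [
    [0,0,0,0,0,0,-0.4],
    [0,0,0,0,0,0,-0.4],
    [0,0,0,0,0,0,-0.4],
    [0,0,0,0,0,0,-0.4],
    [0,0,0,0,0,0,-0.4]
  ],
  "newtons": 5
}}

```text
t: 3.45
tool_pos: [0.497, 0.2636, 0.0529]
tcp_rot: [-3.108, -0.455, -0.002]
contact_force: [-0.0, 0.4, -1.0]
finger_gap: 0.706
grip_force: 0.0
```

```bash
python3 -c "
from h import *
go([.497,.2613,.052])"
```

```text
tcp [0.497  0.2636 0.0529] F [-0.   0.4 -1. ] t 3.45 gap 0.706 tooly [ 2.866e-01 -9.581e-01 -1.000e-04] toolz [ 1.e-03  4.e-04 -1.e+00]
shift/0.5: [-0.0012  0.0044  0.0017]
```

Request:
{"api": "drive_tool", "payload": {
  "series": [
    [0,0,0,0,0.004,0,-1],
    [0,0,0,0,0.004,0,-1],
    [0,0,0,0,0.004,0,-1],
    [0,0,0,0,0.004,0,-1],
    [0,0,0,0,0.004,0,-1],
    [0,0,0,0,0.004,0,-1],
    [0,0,0,0,0.004,0,-1],
    [0,0,0,0,0.004,0,-1],
    [0,0,0,0,0.004,0,-1],
    [0,0,0,0,0.004,0,-1]
  ]
}}

```text
t: 4.28
tool_pos: [0.4971, 0.2615, 0.0522]
tcp_rot: [-3.108, -0.455, 0.0]
contact_force: [0.2, 1.3, -1.0]
finger_gap: 0.251
grip_force: 5.0
```

Request:
{"api": "drive_tool", "payload": {
  "series": [
    [0,0,0,0,0,0,-1],
    [0,0,0,0,0,0,-1],
    [0,0,0,0,0,0,-1]
  ],
  "newtons": 40
}}

```text
t: 4.53
tool_pos: [0.4971, 0.2615, 0.0522]
tcp_rot: [-3.108, -0.455, 0.0]
contact_force: [0.1, 0.7, -0.3]
finger_gap: 0.245
grip_force: 40.0
```

```bash
python3 -c "
from h import *
go([.549,-.2126,.13])"
```

```text
tcp [0.4971 0.2615 0.0522] F [ 0.1  0.7 -0.3] t 4.53 gap 0.245 tooly [ 2.864e-01 -9.581e-01 -1.000e-04] toolz [-1.e-04  0.e+00 -1.e+00]
shift/0.5: [-0.1722  0.9381 -0.1556]
```

Gripped: the gap is 21.8 mm, matching the head. Next I'll lift and carry it to above the stop hole.

Request:
{"api": "drive_tool", "payload": {
  "series": [
    [0,0,0,0,0,-0.04,-1],
    [0,0,0,0,0,-0.1,-1],
    [0,0,0,0,0,-0.16,-1],
    [0,0,0,-0.172,0.938,-0.19,-1],
    [0,0,0,-0.172,0.938,-0.19,-1],
    [0,0,0,-0.172,0.938,-0.19,-1],
    [0,0,0,-0.172,0.938,-0.19,-1],
    [0,0,0,-0.172,0.938,-0.19,-1],
    [0,0,0,-0.172,0.938,-0.19,-1],
    [0,0,0,-0.172,0.938,-0.19,-1],
    [0,0,0,-0.172,0.938,-0.19,-1],
    [0,0,0,-0.172,0.938,-0.19,-1],
    [0,0,0,-0.172,0.938,-0.19,-1],
    [0,0,0,-0.172,0.938,-0.19,-1],
    [0,0,0,-0.172,0.938,-0.19,-1],
    [0,0,0,-0.172,0.938,-0.19,-1],
    [0,0,0,-0.172,0.938,-0.19,-1],
    [0,0,0,-0.172,0.938,-0.17,-1],
    [0,0,0,-0.172,0.938,-0.14,-1],
    [0,0,0,-0.172,0.938,-0.12,-1]
  ]
}}

```text
t: 6.2
tool_pos: [0.5484, -0.2106, 0.1103]
tcp_rot: [-3.107, -0.457, 0.002]
contact_force: [0.1, -0.0, -1.7]
finger_gap: 0.244
grip_force: 40.0
```

Request:
{"api": "drive_tool", "payload": {
  "series": [
    [0,0,0,0,0,0,-1],
    [0,0,0,0,0,0,-1],
    [0,0,0,0,0,0,-1]
  ]
}}

```text
t: 6.45
tool_pos: [0.5494, -0.2119, 0.1125]
tcp_rot: [3.108, 0.456, 0.0]
contact_force: [-0.1, 0.2, -2.5]
finger_gap: 0.243
grip_force: 40.0
```

```bash
python3 -c "
from h import *
import pickle
go([.549,-.2126,.095])
d=get_image('scene'); e=get_image('top'); pickle.dump((d,e),open('over.pkl','wb'))
p=np.array([.549,-.2126,.05]);u,v=px(d,p).astype(int); a,b=px(e,p).astype(int); print(u,v,a,b)
c=lambda i,u,v: cv2.resize(i['image'][max(v-40,0):v+40,max(u-40,0):u+40],(400,400),interpolation=cv2.INTER_CUBIC)
cv2.imwrite('pics/p2.png',np.hstack([c(d,u,v),c(e,a,b)]))"
```

```text
tcp [ 0.5494 -0.2119  0.1125] F [-0.1  0.2 -2.5] t 6.45 gap 0.243 tooly [ 2.874e-01 -9.578e-01  1.000e-04] toolz [ 2.e-04 -1.e-04 -1.e+00]
shift/0.5: [-0.0011  0.0011  0.0349]
291 145 474 291
```

View pics/p2.png

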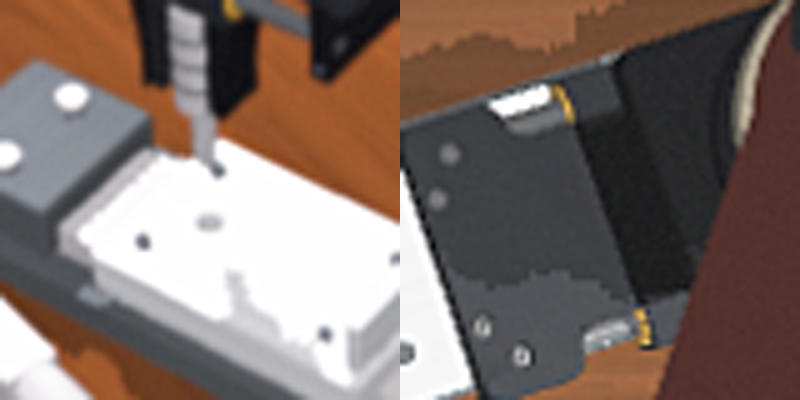

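In the left crop (scene), the hole is at about pixel (292.4,149.0) and the pin tip at about (292.2,138.5). The top view is blocked by the gripper. I'll compare these with the predicted positions.

```bash
python3 -c "
from h import *
import pickle
d,e=pickle.load(open('over.pkl','rb')); s=pickle.load(open('scene0.pkl','rb'))
for z in(.073,.077,.081,.105): print(z,px(d,np.array([.5494,-.2119,z])))
print('hole pred top-xy',px(d,np.array([.5488,-.2126,.042])))
for D in(d,s):
  g=cv2.cvtColor(D['image'],cv2.COLOR_BGR2GRAY)[144:155,286:300]; m=(g<215).astype(np.uint8)
  n,l,st,ce=cv2.connectedComponentsWithStats(m)
  for i in range(1,n): u,v=ce[i]+[286,144]; print('hole',st[i,4],u,v,on_z(D,u,v,.042))
g=cv2.cvtColor(d['image'],cv2.COLOR_BGR2GRAY)[120:146,278:302]; print(g)
"
```

```text
0.073 [291.48623324 137.37647885]
0.077 [291.39583098 135.87163167]
0.081 [291.30493442 134.35776496]
0.105 [290.74898255 125.0810636 ]
hole pred top-xy [292.20608774 148.42216468]
hole 13 292.3076923076923 149.0 [ 0.54962279 -0.21112378  0.042     ]
hole 14 292.5 149.0 [ 0.54931714 -0.21088286  0.042     ]
[[ 99  65  28  23  26  25  40  97 146 161 168 171 172 157  77  23  18  19
   16  16  18  16  15  22]
 [101  71  43  44  37  28  45  88 131 156 166 174 180 167  87  26  21  18
   17  19  19  16  13  23]
 [102  89  79  83  68  56  77 103 124 137 148 163 171 159  86  28  17  20
   18  17  19  15  17  29]
 [103 100  98 101  97  92 103 119 137 137 130 135 139 131  71  27  18  19
   20  17  17  17  30  54]
 [102 101 101 104 104 106 108 121 147 155 151 152 151 147  85  33  17  19
   17  17  17  35  62  88]
 [103 102 102 102 102 104 105 115 144 163 170 170 170 164 103  38  18  17
   18  19  35  66  89  99]
 [118 109 103 103 102 102 102 108 131 156 166 171 176 167 113  46  18  13
   16  32  64  91 103 101]
 [135 128 111 101 100 101 100 103 114 137 154 167 174 166 131  78  30  17
   31  62 
[... 1135 characters left out ...]
17 235 253 253 252 252 253 254 255 255 255 255 255 252 163 106 131
  226 255 255 254 254 254]
 [218 253 254 253 252 252 252 254 255 255 254 254 255 255 255 229 172 211
  247 255 255 254 254 254]
 [235 254 254 253 252 253 254 254 254 254 254 254 254 255 255 255 252 255
  255 255 254 254 254 254]
 [253 253 252 252 253 254 254 254 254 254 254 254 254 254 255 255 255 255
  255 254 254 254 254 254]
 [253 252 252 253 254 255 255 254 254 254 254 254 254 254 254 254 254 254
  254 254 254 254 254 254]
 [253 252 253 254 255 255 255 254 254 254 254 254 254 254 254 254 254 254
  254 254 254 254 254 254]
 [252 253 254 254 254 255 255 255 254 254 254 254 255 255 255 255 255 255
  254 254 254 254 254 254]]
```

The pin axis agrees with the TCP to about 0.3 mm, and the hole is within about 1 mm of it. I'll descend into the stop hole slowly.

Request:
{"api": "drive_tool", "payload": {
  "series": [
    [0,0,0,0,0.0,0.02,-1],
    [0,0,0,0,0,0.04,-1],
    [0,0,0,0,0,0.05,-1],
    [0,0,0,0,0,0.056,-1],
    [0,0,0,0,0,0.06,-1],
    [0,0,0,0,0,0.062,-1],
    [0,0,0,0,0,0.064,-1],
    [0,0,0,0,0,0.064,-1]
  ]
}}

```text
t: 7.22
tool_pos: [0.5492, -0.2126, 0.0803]
tcp_rot: [3.108, 0.455, 0.0]
contact_force: [-0.6, -0.2, -2.1]
finger_gap: 0.243
grip_force: 40.0
```

Request:
{"api": "drive_tool", "payload": {
  "series": [
    [0,0,0,0,0,0.002,-1],
    [0,0,0,0,0,0.004,-1],
    [0,0,0,0,0,0.004,-1]
  ]
}}

```text
t: 7.47
tool_pos: [0.5494, -0.2123, 0.0785]
tcp_rot: [-3.108, -0.455, -0.001]
contact_force: [1.3, 1.3, -1.1]
finger_gap: 0.24
grip_force: 40.0
```

Slight sideways force as the tip (z about 0.039) enters the chamfer. I'll continue gently.

Request:
{"api": "drive_tool", "payload": {
  "series": [
    [0,0,0,0,0,0.002,-1],
    [0,0,0,0,0,0.004,-1],
    [0,0,0,0,0,0.006,-1],
    [0,0,0,0,0,0.008,-1],
    [0,0,0,0,0,0.008,-1]
  ]
}}

```text
t: 7.88
tool_pos: [0.5491, -0.2121, 0.074]
tcp_rot: [-3.108, -0.455, -0.0]
contact_force: [1.1, 3.9, -1.7]
finger_gap: 0.241
grip_force: 40.0
```

Request:
{"api": "drive_tool", "payload": {
  "series": [
    [0,0,0,0,0,0.002,-1],
    [0,0,0,0,0,0.004,-1],
    [0,0,0,0,0,0.006,-1],
    [0,0,0,0,0,0.006,-1]
  ]
}}

```text
t: 8.22
tool_pos: [0.5492, -0.2124, 0.071]
tcp_rot: [-3.108, -0.455, -0.0]
contact_force: [2.2, 2.8, -1.8]
finger_gap: 0.244
grip_force: 40.0
```

Request:
{"api": "drive_tool", "payload": {
  "series": [
    [0,0,0,0.001,0,0.001,-1],
    [0,0,0,0.001,0,0.002,-1],
    [0,0,0,0.001,0,0.003,-1],
    [0,0,0,0.001,0,0.003,-1]
  ]
}}

```text
t: 8.55
tool_pos: [0.5494, -0.2124, 0.0695]
tcp_rot: [-3.108, -0.455, 0.0]
contact_force: [-0.1, 3.1, -1.4]
finger_gap: 0.242
grip_force: 40.0
```

Request:
{"api": "drive_tool", "payload": {
  "series": [
    [0,0,0,0,0,0.001,-1],
    [0,0,0,0,0,0.0015,-1],
    [0,0,0,0,0,0.0015,-1]
  ]
}}

```text
t: 8.8
tool_pos: [0.5495, -0.2125, 0.0691]
tcp_rot: [3.108, 0.455, -0.0]
contact_force: [0.6, 3.5, 1.5]
finger_gap: 0.241
grip_force: 40.0
```

Request:
{"api": "drive_tool", "payload": {
  "series": [
    [0,0,0,0,0,0.0008,-1],
    [0,0,0,0,0,0.0008,-1],
    [0,0,0,0,0,0.0008,-1]
  ]
}}

```text
t: 9.05
tool_pos: [0.5497, -0.2125, 0.0691]
tcp_rot: [3.108, 0.455, 0.0]
contact_force: [-1.5, 3.9, 5.1]
finger_gap: 0.239
grip_force: 40.0
```

The tip is on the bar with about 6 N. Now I'll push the stop towards +y, which is tool -y.

Request:
{"api": "drive_tool", "payload": {
  "series": [
    [0,0,0,0,-0.003,0,-1],
    [0,0,0,0,-0.006,0,-1],
    [0,0,0,0,-0.009,0,-1],
    [0,0,0,0,-0.012,0,-1],
    [0,0,0,0,-0.015,0,-1],
    [0,0,0,0,-0.018,0,-1],
    [0,0,0,0,-0.021,0,-1],
    [0,0,0,0,-0.024,0,-1],
    [0,0,0,0,-0.027,0,-1]
  ]
}}

```text
t: 9.8
tool_pos: [0.5463, -0.2004, 0.0691]
tcp_rot: [3.106, 0.454, 0.002]
contact_force: [1.1, -5.0, 1.8]
finger_gap: 0.245
grip_force: 40.0
```

Request:
{"api": "drive_tool", "payload": {
  "series": [
    [0,0,0,0,-0.002,0,-1],
    [0,0,0,0,-0.004,0,-1],
    [0,0,0,0,-0.004,0,-1]
  ]
}}

```text
t: 10.05
tool_pos: [0.5456, -0.1982, 0.0691]
tcp_rot: [3.107, 0.454, 0.002]
contact_force: [0.2, -5.5, 3.2]
finger_gap: 0.242
grip_force: 40.0
```

Request:
{"api": "drive_tool", "payload": {
  "series": [
    [0,0,0,0,-0.002,0,-1],
    [0,0,0,0,-0.004,0,-1],
    [0,0,0,0,-0.006,0,-1]
  ]
}}

```text
t: 10.3
tool_pos: [0.5448, -0.1955, 0.0691]
tcp_rot: [3.107, 0.454, 0.002]
contact_force: [1.1, -5.8, 4.3]
finger_gap: 0.246
grip_force: 40.0
```

Request:
{"api": "drive_tool", "payload": {
  "series": [
    [0,0,0,0,-0.002,0,-1],
    [0,0,0,0,-0.004,0,-1]
  ]
}}

```text
t: 10.47
tool_pos: [0.5442, -0.1935, 0.0691]
tcp_rot: [3.107, 0.454, 0.002]
contact_force: [-0.1, -6.2, 2.7]
finger_gap: 0.242
grip_force: 40.0
```

Request:
{"api": "drive_tool", "payload": {
  "series": [
    [0,0,0,0,-0.002,0,-1],
    [0,0,0,0,-0.004,0,-1],
    [0,0,0,0,-0.005,0,-1]
  ]
}}

```text
t: 10.72
tool_pos: [0.5435, -0.1911, 0.0691]
tcp_rot: [3.107, 0.455, 0.002]
contact_force: [0.2, -5.4, 2.9]
finger_gap: 0.241
grip_force: 40.0
```

Request:
{"api": "drive_tool", "payload": {
  "series": [
    [0,0,0,0,-0.002,0,-1],
    [0,0,0,0,-0.004,0,-1]
  ]
}}

```text
t: 10.88
tool_pos: [0.5429, -0.1892, 0.0691]
tcp_rot: [3.107, 0.454, 0.002]
contact_force: [1.5, -5.4, 3.4]
finger_gap: 0.242
grip_force: 40.0
```

Request:
{"api": "drive_tool", "payload": {
  "series": [
    [0,0,0,0,-0.002,0,-1],
    [0,0,0,0,-0.004,0,-1],
    [0,0,0,0,-0.005,0,-1]
  ]
}}

```text
t: 11.13
tool_pos: [0.5421, -0.1868, 0.0691]
tcp_rot: [3.107, 0.454, 0.001]
contact_force: [0.9, -5.0, 1.9]
finger_gap: 0.24
grip_force: 40.0
```

Request:
{"api": "drive_tool", "payload": {
  "series": [
    [0,0,0,0,-0.002,0,-1],
    [0,0,0,0,-0.004,0,-1]
  ]
}}

```text
t: 11.3
tool_pos: [0.5416, -0.1849, 0.0691]
tcp_rot: [3.107, 0.454, 0.002]
contact_force: [1.2, -4.6, 2.7]
finger_gap: 0.245
grip_force: 40.0
```

Request:
{"api": "drive_tool", "payload": {
  "series": [
    [0,0,0,0,-0.002,0.0004,-1],
    [0,0,0,0,-0.004,0.0004,-1],
    [0,0,0,0,-0.005,0.0004,-1]
  ]
}}

```text
t: 11.55
tool_pos: [0.541, -0.1826, 0.0691]
tcp_rot: [3.107, 0.455, 0.002]
contact_force: [2.2, -5.5, 2.9]
finger_gap: 0.242
grip_force: 40.0
```

Request:
{"api": "drive_tool", "payload": {
  "series": [
    [0,0,0,0,-0.002,0,-1],
    [0,0,0,0,-0.004,0,-1]
  ]
}}

```text
t: 11.72
tool_pos: [0.5404, -0.1808, 0.0691]
tcp_rot: [3.106, 0.454, 0.002]
contact_force: [1.3, -5.7, 3.4]
finger_gap: 0.249
grip_force: 40.0
```

Request:
{"api": "drive_tool", "payload": {
  "series": [
    [0,0,0,0,-0.002,0.0002,-1],
    [0,0,0,0,-0.004,0.0002,-1],
    [0,0,0,0,-0.005,0.0002,-1]
  ]
}}

```text
t: 11.97
tool_pos: [0.5397, -0.1784, 0.0691]
tcp_rot: [3.106, 0.455, 0.002]
contact_force: [0.5, -5.4, 3.9]
finger_gap: 0.242
grip_force: 40.0
```

Request:
{"api": "drive_tool", "payload": {
  "series": [
    [0,0,0,0,-0.002,0,-1],
    [0,0,0,0,-0.004,0,-1]
  ]
}}

```text
t: 12.13
tool_pos: [0.5392, -0.1766, 0.0691]
tcp_rot: [3.106, 0.454, 0.002]
contact_force: [1.4, -5.9, 4.0]
finger_gap: 0.243
grip_force: 40.0
```

Request:
{"api": "drive_tool", "payload": {
  "series": [
    [0,0,0,0,-0.002,0,-1],
    [0,0,0,0,-0.004,0,-1],
    [0,0,0,0,-0.005,0,-1]
  ]
}}

```text
t: 12.38
tool_pos: [0.5384, -0.1741, 0.0691]
tcp_rot: [3.106, 0.454, 0.002]
contact_force: [0.7, -5.4, 4.2]
finger_gap: 0.243
grip_force: 40.0
```

Request:
{"api": "drive_tool", "payload": {
  "series": [
    [0,0,0,0,-0.002,0,-1],
    [0,0,0,0,-0.004,0,-1]
  ]
}}

```text
t: 12.55
tool_pos: [0.5379, -0.1723, 0.0691]
tcp_rot: [3.106, 0.454, 0.002]
contact_force: [1.5, -5.8, 4.2]
finger_gap: 0.247
grip_force: 40.0
```

Request:
{"api": "drive_tool", "payload": {
  "series": [
    [0,0,0,0,-0.002,0,-1],
    [0,0,0,0,-0.004,0,-1],
    [0,0,0,0,-0.005,0,-1]
  ]
}}

```text
t: 12.8
tool_pos: [0.5372, -0.1698, 0.0691]
tcp_rot: [3.106, 0.454, 0.002]
contact_force: [1.4, -6.1, 4.0]
finger_gap: 0.244
grip_force: 40.0
```

Request:
{"api": "drive_tool", "payload": {
  "series": [
    [0,0,0,0,-0.002,0,-1],
    [0,0,0,0,-0.004,0,-1]
  ]
}}

```text
t: 12.97
tool_pos: [0.5366, -0.168, 0.0691]
tcp_rot: [3.106, 0.454, 0.002]
contact_force: [0.1, -5.4, 4.6]
finger_gap: 0.243
grip_force: 40.0
```

Request:
{"api": "drive_tool", "payload": {
  "series": [
    [0,0,0,0,-0.002,0,-1],
    [0,0,0,0,-0.004,0,-1],
    [0,0,0,0,-0.005,0,-1]
  ]
}}

```text
t: 13.22
tool_pos: [0.5359, -0.1655, 0.0691]
tcp_rot: [3.106, 0.455, 0.002]
contact_force: [0.4, -5.5, 3.8]
finger_gap: 0.241
grip_force: 40.0
```

Request:
{"api": "drive_tool", "payload": {
  "series": [
    [0,0,0,0,-0.002,0,-1],
    [0,0,0,0,-0.004,0,-1]
  ]
}}

```text
t: 13.38
tool_pos: [0.5353, -0.1636, 0.0691]
tcp_rot: [3.106, 0.454, 0.002]
contact_force: [0.9, -6.3, 5.4]
finger_gap: 0.241
grip_force: 40.0
```

Request:
{"api": "drive_tool", "payload": {
  "series": [
    [0,0,0,0,-0.002,0,-1],
    [0,0,0,0,-0.004,0,-1],
    [0,0,0,0,-0.005,0,-1]
  ]
}}

```text
t: 13.63
tool_pos: [0.5346, -0.1611, 0.0691]
tcp_rot: [3.106, 0.454, 0.002]
contact_force: [0.2, -6.5, 4.2]
finger_gap: 0.24
grip_force: 40.0
```

Request:
{"api": "drive_tool", "payload": {
  "series": [
    [0,0,0,0,-0.002,0,-1],
    [0,0,0,0,-0.004,0,-1]
  ]
}}

```text
t: 13.8
tool_pos: [0.534, -0.1592, 0.069]
tcp_rot: [3.107, 0.454, 0.002]
contact_force: [1.3, -5.2, 3.8]
finger_gap: 0.246
grip_force: 40.0
```

Request:
{"api": "drive_tool", "payload": {
  "series": [
    [0,0,0,0,-0.002,0,-1],
    [0,0,0,0,-0.003,0,-1]
  ]
}}

```text
t: 13.97
tool_pos: [0.5335, -0.1575, 0.069]
tcp_rot: [3.107, 0.454, 0.002]
contact_force: [1.8, -5.1, 3.4]
finger_gap: 0.244
grip_force: 40.0
```

Request:
{"api": "drive_tool", "payload": {
  "series": [
    [0,0,0,0,-0.002,0,-1],
    [0,0,0,0,-0.003,0,-1]
  ]
}}

```text
t: 14.13
tool_pos: [0.5328, -0.1555, 0.0685]
tcp_rot: [3.108, 0.455, 0.001]
contact_force: [1.7, -3.1, 1.1]
finger_gap: 0.245
grip_force: 40.0
```

The pin has started to drop (z -0.5 mm, force falling). I'll move forward a little and probe downwards gently.

Request:
{"api": "drive_tool", "payload": {
  "series": [
    [0,0,0,0,-0.001,0.001,-1],
    [0,0,0,0,-0.002,0.002,-1],
    [0,0,0,0,-0.002,0.002,-1]
  ]
}}

```text
t: 14.38
tool_pos: [0.532, -0.1538, 0.0667]
tcp_rot: [-3.108, -0.455, 0.001]
contact_force: [2.8, -2.0, -0.2]
finger_gap: 0.247
grip_force: 40.0
```

Request:
{"api": "drive_tool", "payload": {
  "series": [
    [0,0,0,0.0,0,0.002,-1],
    [0,0,0,0.0,0,0.003,-1],
    [0,0,0,0.0,0,0.003,-1]
  ]
}}

```text
t: 14.63
tool_pos: [0.5319, -0.154, 0.0653]
tcp_rot: [-3.108, -0.455, 0.001]
contact_force: [1.7, -0.7, -3.1]
finger_gap: 0.24
grip_force: 40.0
```

Request:
{"api": "drive_tool", "payload": {
  "series": [
    [0,0,0,0.0,0,0.002,-1],
    [0,0,0,0.0,0,0.004,-1],
    [0,0,0,0,0,0.006,-1],
    [0,0,0,0,0,0.006,-1]
  ]
}}

```text
t: 14.97
tool_pos: [0.5319, -0.1541, 0.0623]
tcp_rot: [-3.108, -0.455, 0.001]
contact_force: [2.0, -0.5, -2.1]
finger_gap: 0.246
grip_force: 40.0
```

Request:
{"api": "drive_tool", "payload": {
  "series": [
    [0,0,0,0.001,0,0.003,-1],
    [0,0,0,0.001,0,0.006,-1],
    [0,0,0,0.001,0,0.009,-1],
    [0,0,0,0.001,0,0.012,-1],
    [0,0,0,0.001,0,0.012,-1]
  ]
}}

```text
t: 15.38
tool_pos: [0.5322, -0.154, 0.0561]
tcp_rot: [-3.108, -0.455, 0.002]
contact_force: [0.9, -0.7, -1.4]
finger_gap: 0.243
grip_force: 40.0
```

Request:
{"api": "drive_tool", "payload": {
  "series": [
    [0,0,0,0,0,0.003,-1],
    [0,0,0,0,0,0.006,-1],
    [0,0,0,0,0,0.008,-1],
    [0,0,0,0,0,0.008,-1]
  ]
}}

```text
t: 15.72
tool_pos: [0.5325, -0.1542, 0.0524]
tcp_rot: [-3.108, -0.455, 0.001]
contact_force: [-0.4, 0.0, -1.5]
finger_gap: 0.24
grip_force: 40.0
```

Sliding in freely; about 3.2 mm to home.

Request:
{"api": "drive_tool", "payload": {
  "series": [
    [0,0,0,0,0,0.002,-1],
    [0,0,0,0,0,0.004,-1],
    [0,0,0,0,0,0.005,-1],
    [0,0,0,0,0,0.005,-1]
  ]
}}

```text
t: 16.05
tool_pos: [0.5326, -0.1542, 0.0502]
tcp_rot: [-3.108, -0.455, 0.0]
contact_force: [0.2, -0.0, -1.1]
finger_gap: 0.243
grip_force: 40.0
```

Request:
{"api": "drive_tool", "payload": {
  "series": [
    [0,0,0,0,0,0.001,-1],
    [0,0,0,0,0,0.002,-1],
    [0,0,0,0,0,0.002,-1]
  ]
}}

```text
t: 16.3
tool_pos: [0.5327, -0.1543, 0.0492]
tcp_rot: [-3.108, -0.455, -0.0]
contact_force: [0.0, 0.3, -2.6]
finger_gap: 0.24
grip_force: 40.0
```

Request:
{"api": "drive_tool", "payload": {
  "series": [
    [0,0,0,0,0,0.001,-1],
    [0,0,0,0,0,0.002,-1],
    [0,0,0,0,0,0.002,-1]
  ]
}}

```text
t: 16.55
tool_pos: [0.5329, -0.1543, 0.0492]
tcp_rot: [3.108, 0.455, 0.0]
contact_force: [-2.6, 1.0, 6.0]
finger_gap: 0.244
grip_force: 40.0
```

Seated at exactly the expected height (0.0492), with force rising. Now release and retreat.

Request:
{"api": "drive_tool", "payload": {
  "series": [
    [0,0,0,0,0,-0.001,0.3],
    [0,0,0,0,0,-0.001,0.3],
    [0,0,0,0,0,-0.001,0.3],
    [0,0,0,0,0,-0.001,0.3],
    [0,0,0,0,0,-0.001,0.3],
    [0,0,0,0,0,-0.001,0.3],
    [0,0,0,0,0,-0.001,0.3],
    [0,0,0,0,0,-0.001,0.3]
  ]
}}

```text
t: 17.22
tool_pos: [0.5327, -0.1543, 0.0487]
tcp_rot: [-3.108, -0.455, 0.0]
contact_force: [-1.0, 0.3, -0.2]
finger_gap: 0.641
grip_force: 0.0
```

Request:
{"api": "drive_tool", "payload": {
  "series": [
    [0,0,0,0,0,-0.02,0.3],
    [0,0,0,0,0,-0.06,0.3],
    [0,0,0,0,0,-0.12,0.3],
    [0,0,0,0,0,-0.2,0.3],
    [0,0,0,-0.2,0,-0.28,0.3],
    [0,0,0,-0.3,0,-0.28,0.3],
    [0,0,0,-0.3,0,-0.28,0.3],
    [0,0,0,-0.3,0,-0.28,0.3],
    [0,0,0,-0.3,0,-0.28,0.3],
    [0,0,0,-0.3,0,-0.28,0.3]
  ]
}}

```text
t: 18.05
tool_pos: [0.3887, -0.198, 0.1903]
tcp_rot: [3.107, 0.45, 0.004]
contact_force: [0.2, -0.3, 0.5]
finger_gap: 0.649
grip_force: 0.0
```

```bash
python3 -c "
from h import *
go(None)
d=get_image('scene'); u,v=px(d,np.array([.533,-.154,.07])).astype(int)
cv2.imwrite('pics/p3.png',cv2.resize(d['image'][v-60:v+60,u-80:u+80],(640,480)))
print(at_depth(d,*px(d,np.array([.533,-.154,.09]))))"
```

```text
tcp [ 0.3887 -0.198   0.1903] F [ 0.2 -0.3  0.5] t 18.05 gap 0.649 tooly [ 0.284  -0.9588  0.0025] toolz [ 0.0027 -0.0018 -1.    ]
[ 0.53382098 -0.15292294  0.09128302]
```

View pics/p3.png

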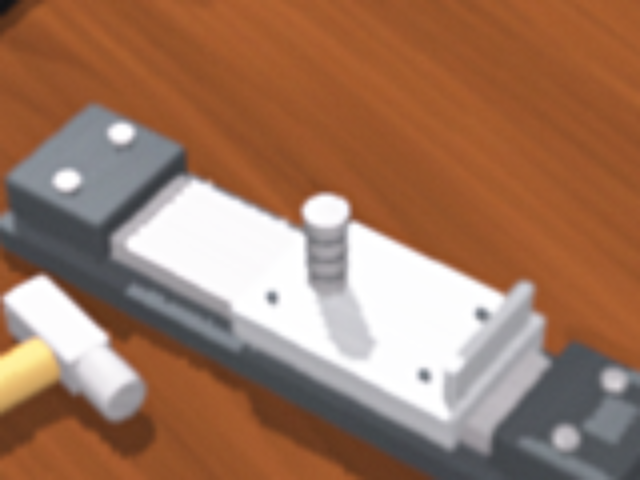

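The pin stands upright with its head (about (326,240) in the crop) flush on the stop, its top at 0.091 m where 0.090 is expected. The hammer is where it was. I'll hand it in.

```bash
python3 -c "
from h import *
print(sign_off())"
```

```text
the job is handed in; nothing more can be done
None
```

The pin is fully home in the hidden hole, its head flush on the stop, and it has been released with the bystanders left alone; the job was handed in at about 18 s, and the sign-off gave no verdict.

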